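# Eject the spacer, slide it under the sprung tile and hold the tile flush

### The arm

A 7-joint arm with a two-finger parallel gripper is mounted at the origin on the work surface; the furniture and walls round the work are solid. World frame = base frame: x ahead of the robot, y to its left, z up, the work surface at z = 0. Lengths are in m, angles in rad, forces in N, time in s.
With the tool pointing down it reaches from about 0.4 to 0.85 m from the base axis. Payload 10.4 kg.
Tool frame: the origin (TCP) lies between the finger pads; the fingertips stand 22 mm ahead of it and the grasp point (between the pads) lies 3 mm ahead of it; z points along the fingers, y is the line along which they close (so a half turn about z gives the same grasp; the last joint's range is limited). The gripper opens to 85 mm and grips with 20 to 120 N. Pads are 22 mm wide; open, the fingers measure 114 mm over their backs; the gripper's body (76 mm by 85 mm) begins 54 mm behind the grasp point. The pads swing forward as they close: fully open they stand 13 mm farther back than shut.
Start: joints at [1.092, 0.332, -0.065, 1.46, 0.022, 1.35, -0.088], TCP at [0.275, -0.561, 0.253] pointing down, gripper open.
Joint ranges: [-2.6, 2.6], [-0.5, 2.12], [-1.47, 1.34], [0.16, 2.42], [-1.27, 4.41], [0.06, 2.06], [-2.6, 2.6]. Speed limits (rad/s): [2.22, 2.22, 2.79, 2.79, 3.14, 3.14, 3.14].

### API

Orientations are given as a unit quaternion [x, y, z, w].
In Python, from workcell import manip, camera, ticket, boxes_of, outline_of gives the robot as it stands.
- The arm moves only by the tool carry_out, never from a script. Its argument "deltas" is a list of rows, each a list of 5 numbers: the shift along the tool's x, y, z as a fraction of full scale, then the turn about the tool's z as a fraction of full scale, then the opening, from -1 (shut) to 1 (fully open), so that 0 is half open. In form: [[tx, ty, tz, spin, gripper], ...]. A call has 1 to 20 rows; each row is the pose to reach, as a shift and turn from the pose commanded when the call began, along the tool's axes at that moment; what a row does not reach only later rows make up. Full scale, the value 1, is 150 mm for a shift and 30 degrees for a turn. A row lasts 1/8 s, in which the tool goes at most 62.5 mm and 10.7 degrees, less where a joint would pass 70% of its speed; a pose out of reach is approached as far as the arm can. A call with a number of a shift or a turn outside -1 to 1 is refused whole. A call with a gripper value outside its range is refused whole. The fingers move at their own pace and stop on an object; "force" is the grip in N (left out, the last holds). Time passes only in rows, so rows that repeat a pose let the fingers close. It gives the time, the measured TCP pose, the force, the opening and the grip force at its end, in the units of the state.
- manip.get_obs(): the state, without advancing time (a new reading comes with each control period).
- camera(name): name is "scene" or "top" or "wrist"; returns a dict with "img" (480x640x3 uint8, red, green, blue), "depth" (480x640 float32, m along the optical axis (not along the pixel's ray), 0 where there is no reading), "vertical_fov" (degrees; the focal length in pixels is half the picture's height over the tangent of half this angle, whatever the lens; pixels are square), "cx", "cy" (the principal point, pixels), "R" (3x3) and "t" (3): a world point X has camera coordinates R X + t. Camera axes: x right, y down, z forward; pixel columns grow to the right and rows downward; lengths in m; the calibration is good to about 2 mm. The wrist camera is an equidistant fisheye: a pixel r from the principal point sees the ray r / f radians off the axis. A picture is of the moment at which its call begins.
- ticket.hand_in(): hands the job in; it is judged then, once.
Trained networks look in a picture, given as the dict that the camera call returned (one of the last four; its "shot" number tells which), for a name from the list of things; names that differ only in an ending like _2 or _b are one class to them, and where a whole thing is asked for, a point or a joint stands for the part that bears it (a point fixed in the world has none). Each returns a list of dicts, best first, with "conf" (0 to 1); they miss things now and then, are a little off and sometimes report something else, mostly with a low value. They report only what shows in the picture. A call takes as long as a camera call.
- boxes_of(query, picture): "position" ([x, y, z] in m, in world coordinates, good to about 4 mm: the middle of the surface that is visible of it).
- outline_of(query, picture): "region" (480x640 bool, what is visible of it).
The state is a dict: "clock": time; "joint_pos": joint angles; "joint_velocities": joint speeds; "tau": joint torques, N m; "position": TCP position; "ee_rot": TCP orientation; "ft_force": force on the tool from outside, world axes, zero at the start; "torque": the same for the moment, N m; "grip_width": opening from 0.0 (shut) to 1.0 (fully open); "grasp_force": force on a finger pad.
Only numpy, scipy, OpenCV 4.12 (cv2) and the standard library are available. Lean on these libraries where they do the work, as an engineer would, in place of code of your own. Each camera call takes 0.05 s, during which the arm holds its last target. There are 200 camera calls.

### The job

Press the spring ejector of the spacer sleeve all the way in so that the steel spacer comes out of its mouth, then take the spacer and slide it under the sprung tile of the jig, in the one bay whose gap is high enough for it, fully home against the back stop. Let go of the spacer, press the tile down with the fingers until it is firmly seated on the spacer, its top flush with the two end cheeks, and finish while still holding it pressed down. Leave the other things on the bench where they are.

Things in the scene. Friction and masses are not known exactly. Their poses are not given: they have to be found in the camera images.
- jig: Grey levelling jig fixed to the bench; origin on the bench under its middle. x: way the spacer slides in (away from the robot). y: along its two bays, centred at -17 and +17 mm. End cheeks at y = -44 and +44 (10 mm wide, tops 64 mm over the bench). The tile covers x -25 to +29 mm; base and decks reach forward to x = -37, in front is bare bench. Back stop face in each bay: x = +8.
- deck_low: Lower of two steel deck blocks (45 x 32 mm), the floors of the jig's bays; which is on which side varies. Top 40 mm over the bench: gap to the tile at rest 19 mm, the only one that the 14 mm spacer fits. Origin: on the jig's base, 30 mm over the bench, at the bay's y centre and jig x = 0; axes as the jig's.
- deck_high: The higher deck block: top 48 mm above the bench, gap 11 mm, too low for the spacer. Origin as deck_low.
- tile_top (a point): Point on the top face of the aluminium tile (54 x 74 x 10 mm plate on springs over the bays), at jig x = 0, y = 0; axes as the jig's. At rest 69 mm over the bench, 5 mm proud of the cheeks. The face reaches 25 mm to -x, 29 mm to +x, 37 mm either way along y. The tile moves only straight up and down.
- tile (a joint): Downward travel of the tile, m: 0 at rest; about 0.005 when it is seated on the 14 mm spacer (top flush with the cheeks); 0.008 is its limit without a spacer. The spring needs about 1 N to start and 3 N at 0.005.
- sleeve_mouth (a point): Middle of the mouth of the spacer sleeve that is part of the jig, on its right, at jig x = -40, y = -68 mm, floor height (40 mm over the bench); axes as the jig's. The sleeve (36 mm wide, top 59 mm over the bench) reaches from here 97 mm to +x; the spacer comes out to -x, towards the robot, on a tongue 12 mm wide, 31 mm long, from 34 to 40 mm over the bench; its sides overhang the tongue by 6 mm.
- ejector_tab (a point): Centre of the back face of the ejector's upright black thumb tab (8 mm thick, 30 mm wide, standing above the sleeve from 63 to 97 mm over the bench), at jig x = +16, y = -68 mm at rest and 80 mm over the bench; push it along jig -x, towards the robot.
- ejector (a joint): Travel of the spring ejector along jig -x, m: 0 at rest, 0.042 fully in. The spring pushes back with 1.6 N at the start and 5 N fully in, and returns the ejector when let go; the spacer stays out.
- spacer_mid (a point): Centre of the loose steel spacer, a plain bar 84 x 24 x 14 mm (about 100 g): x along its length, y across its width, z up. At first wholly inside the sleeve, underside 40 mm over the bench, x along the jig's x; fully ejected it sticks about 38 mm out of the mouth. Home in the jig its centre is at jig x = -34 mm and 51 mm of it stick out before the tile.
- usb_stick: Blue memory stick, 18 x 53 x 8 mm, lying on the bench; bystander. Origin: underside centre.
- solder_reel: Blue reel of solder, 52 mm across, 38 mm high; bystander. Origin: underside centre.
- pencil: Pencil, 7 x 142 mm, lying on the bench; bystander. Origin: underside centre.

How it is judged:
On the way, in this order (a step that is already met when the one before it is completed fails the run):
1. the ejector is pressed all the way in (value of joint ejector above 0.038 m and x of spacer_mid in the frame of sleeve_mouth below 0.014 m), for 0.05 s.
2. the spacer lies in the low-decked bay under the tile, home against the stop, and is let go (x of spacer_mid in the frame of jig between -0.041 and -0.029 m and y of spacer_mid in the frame of deck_low between -0.012 and 0.012 m and z of spacer_mid in the frame of deck_low between 0.014 and 0.0195 m and angle between the x axis of spacer_mid and the x axis of jig, either way round below 0.2 rad and contact force between the fingers and spacer below 0.05 N), for 0.2 s.
At the end, for the whole second after the job is handed in: Spacer on the low deck under the tile, within 7 mm of the back stop, 12 mm of the bay's middle and 0.2 rad of its direction, untouched by the robot; fingers press the tile with over 4 N, tile bears on spacer with over 1.5 N, its top within 1.4 mm of the cheeks, held through the last second (all of step 2 and value of joint tile between 0.0036 and 0.0064 m and contact force between the fingers and tile above 4 N and contact force between tile and spacer above 1.5 N and contact force between the arm and spacer below 0.05 N and linear speed of spacer below 0.02 m/s); the arm keeps its last pose, push and grip.
It fails at once if a bystander (usb_stick) is moved by more than 30 mm (distance of usb_stick from where it was at the start of the episode above 0.03 m).
It fails at once if a bystander (solder_reel) is moved by more than 30 mm (distance of solder_reel from where it was at the start of the episode above 0.03 m).
It fails at once if a bystander (pencil) is moved by more than 30 mm (distance of pencil from where it was at the start of the episode above 0.03 m).
It also fails if it takes over 58 s, if anything falls off the work surface, if the arm or the gripper's body presses on something with over 40 N, if the wrist force passes 120 N, or if a joint passes its speed limit or range.

## Working session

There is one attempt and no reset: what is moved stays moved. The work goes in short steps, Python scripts to look and compute and a tool call to move; the robot and the scene stay as the last step left them, time stands still between calls to the robot, and variables do not carry over. Pictures are saved under pics/ and viewed, at most 10 in all, crops included, and the job is handed in when it is done.

Besides the shell and the picture viewer there is one more tool, called as a command line: name --pt "numbers of a row" for each row, then --argument value for the rest. carry_out: Moves the arm, as the interface text tells. Its arguments: {"type":"object","properties":{"deltas":{"type":"array","items":{"type":"array","items":{"type":"number"}}},"force":{"type":"number"}},"required":["deltas"]}

```bash
mkdir -p pics
cat > h.py <<'E'
import numpy as np, cv2
from workcell import manip, camera, ticket, boxes_of, outline_of
def f_of(c): return 240/np.tan(np.radians(c['vertical_fov']/2))
def cloud(c):
    f=f_of(c); v,u=np.mgrid[:480,:640]; z=c['depth'].astype(float)
    P=np.stack([(u-c['cx'])/f*z,(v-c['cy'])/f*z,z],-1)
    W=(P-c['t'])@c['R']; W[z==0]=np.nan; return W
def save(c,n): cv2.imwrite('pics/'+n,c['img'][:,:,::-1])
E
python3 - <<'E'
from h import *
o=manip.get_obs(); print(o['position'],o['ee_rot'],o['clock'],o['grip_width'])
for n in ['top','scene']:
    c=camera(n); save(c,n+'0.png')
    for q in ['jig','deck_low','deck_high','tile_top','sleeve_mouth','ejector_tab','spacer_mid','usb_stick','solder_reel','pencil']:
        b=boxes_of(q,c); print(n,q,[(np.round(x['position'],3).tolist(),round(x['conf'],2)) for x in b[:2]])
    print(np.round(c['R'],2).tolist(),c['t'])
E
```

```text
[ 0.2749614  -0.56089386  0.25252154] [ 9.74144520e-01  2.25924689e-01 -1.94027852e-04 -6.72478045e-04] 0.0 1.0029364912470966
top jig [([0.512, -0.353, 0.063], 0.77)]
top deck_low [([0.481, -0.314, 0.043], 0.65)]
top deck_high [([0.484, -0.345, 0.05], 0.68)]
top tile_top [([0.509, -0.325, 0.071], 0.65)]
top sleeve_mouth [([0.513, -0.354, 0.062], 0.75)]
top ejector_tab [([0.544, -0.389, 0.066], 0.88)]
top spacer_mid [([0.51, -0.397, 0.052], 0.56)]
top usb_stick [([0.44, -0.158, 0.01], 0.75)]
top solder_reel [([0.605, -0.421, 0.04], 0.65)]
top pencil [([0.49, -0.041, 0.001], 0.75)]
[[-0.02, -1.0, 0.01], [-0.99, 0.01, -0.16], [0.16, -0.01, -0.99]] [-0.19640088  0.52840213  0.95960521]
scene jig [([0.493, -0.356, 0.06], 0.6)]
scene deck_low [([0.481, -0.319, 0.039], 0.5)]
scene deck_high [([0.48, -0.347, 0.046], 0.67)]
scene tile_top [([0.5, -0.328, 0.067], 0.97)]
scene sleeve_mouth [([0.497, -0.352, 0.06], 0.93)]
scene ejector_tab [([0.532, -0.39, 0.077], 0.77), ([0.612, -0.424, 0.039], 0.65)]
scene spacer_mid [([0.511, -0.399, 0.053], 0.54)]
scene usb_stick []
scene solder_reel [([0.502, -0.327, 0.068], 0.66), ([0.608, -0.425, 0.036], 0.52)]
scene pencil []
[[-0.48, -0.88, 0.02], [-0.62, 0.32, -0.72], [0.63, -0.35, -0.7]] [0.06599278 0.46862593 0.48152106]
```

View pics/top0.png

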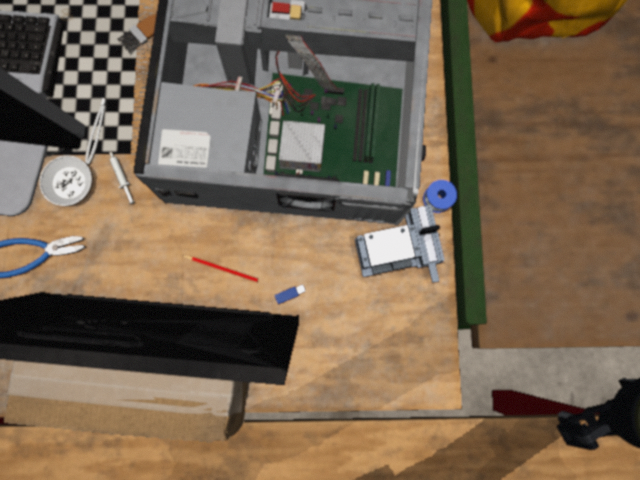

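View pics/scene0.png

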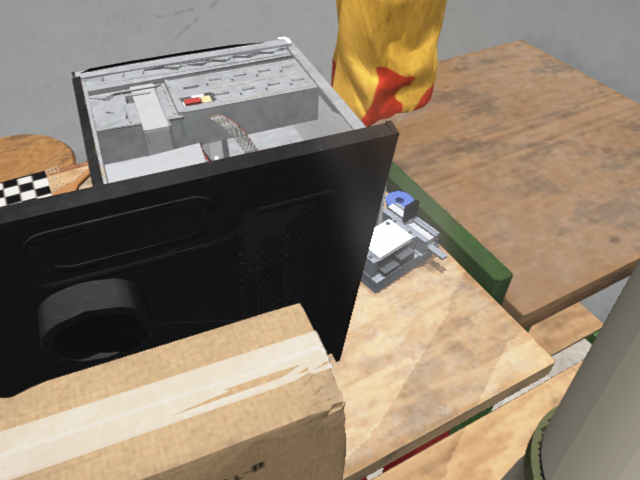

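Run:
```python
from h import *
for n in ['top','scene']:
    c=camera(n); W=cloud(c)
    with np.errstate(invalid='ignore'):
        near=(abs(W[...,0]-.51)<.12)&(abs(W[...,1]+.35)<.12)
        for q,lo,hi in [('tile',.066,.074),('sleeve',.056,.0625),('tab',.085,.105)]:
            m=near&(W[...,2]>lo)&(W[...,2]<hi)
            if q!='sleeve':
                k,l,s,_=cv2.connectedComponentsWithStats(m.astype(np.uint8),connectivity=8)
                m=l==1+np.argmax(s[1:,4])
            p=W[m]
            r=cv2.minAreaRect((p[:,:2]*1000).astype(np.float32)); print(n,q,m.sum(),np.median(p[:,2]).round(4),p.mean(0).round(4),r)
```

```text
top tile 1338 0.0687 [ 0.5122 -0.3272  0.0688] ((512.5890502929688, -327.4658203125), (54.22990417480469, 74.31634521484375), 11.025510787963867)
top sleeve 925 0.0595 [ 0.5307 -0.3758  0.0595] ((534.6289672851562, -334.11871337890625), (152.72760009765625, 160.34339904785156), 23.582006454467773)
top tab 209 0.0956 [ 0.5657 -0.2897  0.0953] ((565.154296875, -291.93658447265625), (124.08167266845703, 4.3251729011535645), 83.1087875366211)
scene tile 982 0.0697 [ 0.5095 -0.3294  0.0697] ((513.4996948242188, -328.4810485839844), (54.43388366699219, 82.2073745727539), 12.911761283874512)
scene sleeve 590 0.06 [ 0.5227 -0.3808  0.0597] ((521.902587890625, -342.7677917480469), (97.908935546875, 139.30357360839844), 12.75218391418457)
scene tab 122 0.0951 [ 0.534  -0.3881  0.0938] ((535.5372924804688, -389.1651611328125), (9.256084442138672, 30.631179809570312), 11.191644668579102)
```

Top view: jig at about (400,245) with the sleeve and tab at (430,230). The PC case is close behind (its front at row ~215), the reel is at (440,195) and the green rail at column ~470. Scene view: jig at (400,250), with the tab at (405,208) in front of the reel. The low bay is on the left (+y). Next I'll check the clearances.

Run:
```python
from h import *
W=np.concatenate([cloud(camera(n)).reshape(-1,3) for n in ['top','scene']]); W=W[~np.isnan(W[:,0])]
xs=np.arange(.38,.72,.02); ys=np.arange(-.52,-.2,.02)
print('y:',ys.round(2))
for x in xs[::-1]:
    r=[]
    for y in ys:
        m=(abs(W[:,0]-x)<.01)&(abs(W[:,1]-y)<.01); r.append(int(1000*np.percentile(W[m,2],98)) if m.sum()>2 else -1)
    print('%.2f'%x,r)
a=np.radians(11.0); ex=np.array([np.cos(a),np.sin(a)]); ey=np.array([-ex[1],ex[0]])
J=np.array([.5126,-.3275])-.002*ex; print('J',J)
from scipy.spatial.transform import Rotation as R
o=manip.get_obs(); Rm=R.from_quat(o['ee_rot']).as_matrix(); print(Rm.round(3))
```

```text
y: [-0.52 -0.5  -0.48 -0.46 -0.44 -0.42 -0.4  -0.38 -0.36 -0.34 -0.32 -0.3
 -0.28 -0.26 -0.24 -0.22]
0.70 [-31, 26, 28, 26, 2, 3, 1, 187, 188, 186, 53, 54, 25, 19, 21, 66]
0.68 [-31, 26, 27, 27, 2, 3, 1, -1, 188, 186, 19, 54, 25, 20, 20, 66]
0.66 [-31, 26, 27, 27, 2, 2, 3, 165, 189, 187, 19, 48, 20, 20, 20, 66]
0.64 [-31, 26, 28, 27, 38, 39, 2, 165, 189, 187, 29, 28, 20, 19, 27, 25]
0.62 [-30, 27, 28, 28, 41, 41, 40, -1, 188, 187, 29, 27, -1, -1, -1, -1]
0.60 [-30, 27, 28, 28, 40, 41, 40, 2, 189, 188, -1, -1, -1, -1, 186, 186]
0.58 [-31, 27, 27, 27, 39, 40, 62, 66, 188, 190, 189, 188, 189, 188, 188, 188]
0.56 [-32, 25, 28, 27, 3, 2, 65, 66, 182, 185, 185, 186, 185, 185, 183, 2]
0.54 [-32, 26, 27, 27, 3, 59, 98, 98, 71, 71, 71, 71, 67, 2, 1, 2]
0.52 [-31, 27, 28, 27, 2, 61, 61, 87, 71, 71, 71, 72, 69, 2, 2, 2]
0.50 [-31, 26, 28, 27, 3, 62, 61, 66, 71, 71, 72, 72, 66, 3, 2, 2]
0.48 [-31, 26, 28, 27, 2, 60, 59, 61, 49, 69, 70, 70, 65, 3, 2, 2]
0.46 [-31, 25, 28, 27, 2, 40, 42, 2, 2, 2, 3, 36, 30, 2, 3, 2]
0.44 [-31, 26, 27, 27, 2, 2, 2, 2, 2, 2, 2, 2, 2, 2, 2, 2]
0.42 [-31, 26, 28, 27, 2, 2, 2, 2, 2, 2, 2, 2, 2, 3, 2, 3]
0.40 [-31, 28, 27, 27, 2, 2, 3, 2, 2, 2, 2, 2, 2, 2, 2, 2]
0.38 [-31, 24, 26, 26, 2, 2, 2, 2, 2, 2, 2, 2, 2, 2, 2, 2]
J [ 0.51063675 -0.32788162]
[[ 0.898  0.44   0.   ]
 [ 0.44  -0.898 -0.   ]
 [ 0.     0.    -1.   ]]
```

```bash
cat >> h.py <<'E'
from scipy.spatial.transform import Rotation as Rot
A=np.radians(11.0); EX=np.array([np.cos(A),np.sin(A)]); EY=np.array([-EX[1],EX[0]])
J=np.array([.51064,-.32788])
def state():
    o=manip.get_obs(); d=o['position'][:2]-J; M=Rot.from_quat(o['ee_rot']).as_matrix()
    print('t %.2f jig mm'%o['clock'],(1000*np.array([d@EX,d@EY,o['position'][2]])).round(1),'yaw',np.degrees(np.arctan2(M[1,0],M[0,0])).round(2),'F',np.round(o['ft_force'],1),'w',round(o['grip_width'],3),'g',o['grasp_force'])
    return o,M
def go(x,y,z):
    o,M=state(); P=np.r_[J+x/1000*EX+y/1000*EY,z/1000]
    print((x,y,z),'->',((P-o['position'])@M/.15).round(4))
E
python3 -c "
from h import *
go(45,-116,250);go(45,-116,92)"
```

```text
t 1.30 jig mm [-275.7 -184.1  253.4] yaw 26.11 F [ 0.6  0.2 -0.4] w 1.002 g 0.0
(45, -116, 250) -> [2.1824 0.1191 0.0225]
t 1.30 jig mm [-275.7 -184.1  253.4] yaw 26.11 F [ 0.6  0.2 -0.4] w 1.002 g 0.0
(45, -116, 92) -> [2.1824 0.1189 1.0758]
```

carry_out --pt "0.3 0.02 0 0.2 1" --pt "0.65 0.04 0 0.4 1" --pt "1 0.06 0 0.503 1" --pt "1 0.06 0 0.503 1"

```text
clock: 1.8
position: [0.4188, -0.4996, 0.2529]
ee_rot: [0.995, 0.1, 0.001, -0.001]
ft_force: [-1.2, 0.8, 0.5]
grip_width: 1.0
grasp_force: 0.0
```

```bash
python3 -c "
from h import *
go(45,-116,250)"
```

```text
t 1.80 jig mm [-122.9 -151.   252.9] yaw 11.44 F [-1.2  0.8  0.5] w 1.0 g 0.0
(45, -116, 250) -> [ 1.1209 -0.2248  0.0225]
```

carry_out --pt "0.35 -0.08 0 0 1" --pt "0.7 -0.16 0 0 1" --pt "1 -0.225 0 0 1" --pt "1 -0.225 0 0 1"

```text
clock: 2.3
position: [0.5578, -0.4381, 0.2524]
ee_rot: [0.995, 0.099, 0.0, -0.001]
ft_force: [-0.5, -0.1, 0.1]
grip_width: 0.996
grasp_force: 0.0
```

```bash
python3 -c "
from h import *
go(45,-116,130)
c=camera('wrist');save(c,'w1.png')"
```

```text
t 2.30 jig mm [  25.3 -117.2  252.4] yaw 11.37 F [-0.5 -0.1  0.1] w 0.996 g 0.0
(45, -116, 130) -> [ 0.1305 -0.0057  0.8162]
```

View pics/w1.png

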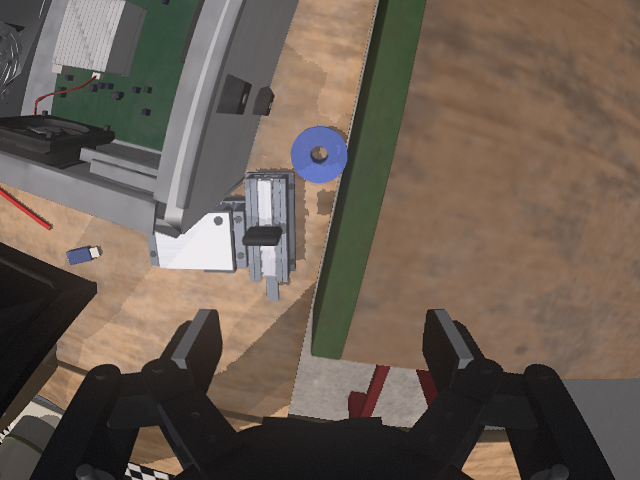

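Wrist view: the tab is at (262,237), the reel at (320,155), and the case edge is left of x≈240. The left open finger can go behind the tab with the body clear of the case.

carry_out --pt "0.13 0.02 0 0.012 1" --pt "0.13 0.02 0 0.012 1" --pt "0.13 0.02 0.3 0.012 1" --pt "0.13 0.02 0.6 0.012 1" --pt "0.13 0.02 0.8 0.012 1" --pt "0.13 0.02 0.8 0.012 1"

```text
clock: 3.1
position: [0.5715, -0.441, 0.1309]
ee_rot: [0.996, 0.092, -0.002, -0.001]
ft_force: [0.4, 0.1, 0.9]
grip_width: 0.999
grasp_force: 0.0
```

```bash
python3 -c "
from h import *
go(45,-120,92);go(-17,-120,92)
c=camera('wrist');save(c,'w2.png')"
```

```text
t 3.10 jig mm [  38.2 -122.7  130.9] yaw 10.59 F [0.4 0.1 0.9] w 0.999 g 0.0
(45, -120, 92) -> [ 0.0464 -0.0175  0.2591]
t 3.10 jig mm [  38.2 -122.7  130.9] yaw 10.59 F [0.4 0.1 0.9] w 0.999 g 0.0
(-17, -120, 92) -> [-0.3669 -0.0145  0.2608]
```

View pics/w2.png

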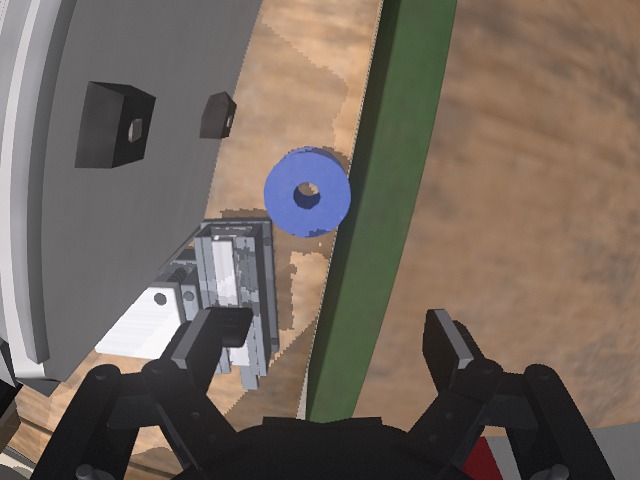

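The tab shows at (235,325), partly behind the left finger, and there is clearance to the case and the reel. I'll descend and then push.

carry_out --pt "0.045 -0.01 0 0 1" --pt "0.045 -0.01 0.13 0 1" --pt "0.045 -0.01 0.26 0 1" --pt "0.045 -0.01 0.26 0 1"

```text
clock: 3.65
position: [0.5792, -0.4371, 0.0912]
ee_rot: [0.996, 0.093, -0.002, -0.001]
ft_force: [0.2, 0.2, 0.1]
grip_width: 1.0
grasp_force: 0.0
```

```bash
python3 -c "
from h import *
go(45,-120,92);go(-17,-120,92)
"
```

```text
t 3.65 jig mm [  46.5 -120.3   91.2] yaw 10.67 F [0.2 0.2 0.1] w 1.0 g 0.0
(45, -120, 92) -> [-0.0098 -0.0019 -0.0055]
t 3.65 jig mm [  46.5 -120.3   91.2] yaw 10.67 F [0.2 0.2 0.1] w 1.0 g 0.0
(-17, -120, 92) -> [-0.4231  0.0005 -0.0041]
```

carry_out --pt "-0.08 0 0 0 1" --pt "-0.14 0 0 0 1" --pt "-0.2 0 0 0 1" --pt "-0.26 0 0 0 1" --pt "-0.32 0 0 0 1" --pt "-0.38 0 0 0 1" --pt "-0.41 0 0 0 1" --pt "-0.41 0 0 0 1" --pt "-0.41 0 0 0 1"

```text
clock: 4.78
position: [0.5207, -0.4499, 0.0951]
ee_rot: [0.996, 0.093, 0.001, 0.001]
ft_force: [5.9, -2.5, -1.4]
grip_width: 0.999
grasp_force: 2.4
```

```bash
python3 -c "
from h import *
o,M=state(); print('Fx jig',o['ft_force'][:2]@EX)
c=camera('wrist');save(c,'w3.png')"
```

```text
t 4.78 jig mm [ -13.4 -121.7   95.1] yaw 10.65 F [ 5.9 -2.5 -1.4] w 0.999 g 2.428958340897225
Fx jig 5.348035056991761
```

View pics/w3.png

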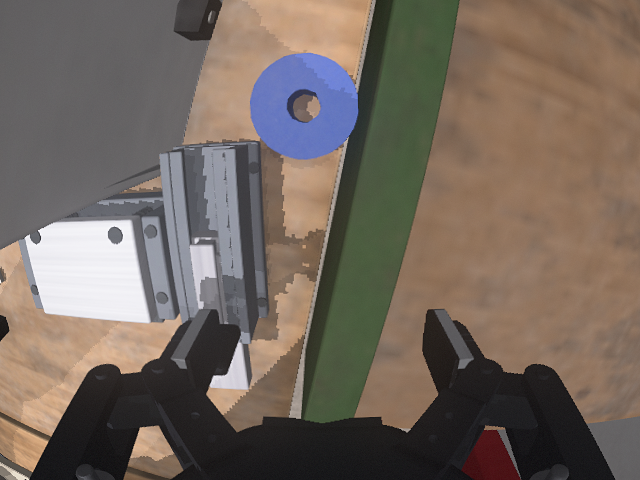

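The white spacer is out at the mouth (235,370). I'll push a little further to be sure it reaches the end stop.

carry_out --pt "-0.03 0 0 0 1" --pt "-0.06 0 0 0 1" --pt "-0.06 0 0 0 1"

```text
clock: 5.2
position: [0.5184, -0.4498, 0.0959]
ee_rot: [0.996, 0.094, 0.007, 0.002]
ft_force: [30.6, -4.8, -12.7]
grip_width: 1.0
grasp_force: 14.1
```

```bash
python3 -c "
from h import *
o,M=state(); print('Fx jig',o['ft_force'][:2]@EX)
c=camera('top')
for q in ['spacer_mid','ejector_tab']: print([(np.round(x['position'],3),x['conf']) for x in boxes_of(q,c)])
W=cloud(c)
d=W[...,:2]-J; X=d@EX*1000; Y=d@EY*1000
with np.errstate(invalid='ignore'): m=(X>-100)&(X<-38)&(Y>-90)&(Y<-45)&(W[...,2]>.047)
print(m.sum(),X[m].min(),X[m].max(),Y[m].min(),Y[m].max(),np.median(W[m][:,2]))
go(45,-120,92)
"
```

```text
t 5.20 jig mm [ -15.6 -121.1   95.9] yaw 10.81 F [ 30.6  -4.8 -12.7] w 1.0 g 14.100393243134022
Fx jig 29.10291177639889
[(array([ 0.465, -0.402,  0.051]), 0.86), (array([ 0.483, -0.345,  0.049]), 0.23)]
[(array([ 0.494, -0.392,  0.085]), 0.62)]
3028 -99.9937815883178 -38.00512494345346 -89.98322534540101 -45.00202426535085 0.4986058569679254
t 5.35 jig mm [ -15.6 -121.2   95.9] yaw 10.82 F [ 28.9  -4.5 -12.7] w 0.999 g 13.945070933550596
(45, -120, 92) -> [ 0.4039 -0.0092  0.031 ]
```

Bottomed out: 29 N against the end stop, and the spacer is visible outside. Next I back off and lift.

carry_out --pt "0.1 0 0 0 1" --pt "0.25 0 0 0 1" --pt "0.42 0 0 0 1" --pt "0.42 0 -0.2 0 1" --pt "0.42 0 -0.42 0 1" --pt "0.1 0 -0.42 0 1" --pt "-0.26 0 -0.42 0 1" --pt "-0.26 0 -0.42 0 1"

```text
clock: 6.35
position: [0.4671, -0.4612, 0.1577]
ee_rot: [0.996, 0.09, -0.002, 0.001]
ft_force: [0.2, 0.2, -0.6]
grip_width: 0.997
grasp_force: 0.0
```

```bash
cat > sp.py <<'E'
from h import *
def spacer(c,lo=.048,hi=.062,ylim=(-95,-50),xlim=(-130,-41)):
    W=cloud(c); d=W[...,:2]-J; X=d@EX*1000; Y=d@EY*1000; Z=W[...,2]
    with np.errstate(invalid='ignore'): m=(X>xlim[0])&(X<xlim[1])&(Y>ylim[0])&(Y<ylim[1])&(Z>lo)&(Z<hi)
    if m.sum()<5: print('none',m.sum()); return
    print(m.sum(),'x',X[m].min().round(1),X[m].max().round(1),'y',np.percentile(Y[m],[3,50,97]).round(1),'z',np.median(Z[m]).round(4), 'rect',cv2.minAreaRect(np.stack([X[m],Y[m]],-1).astype(np.float32)))
E
python3 -c "
from sp import *
o,M=state()
for n in ['top','scene']:
  c=camera(n); spacer(c)
save(c,'s4.png')
go(-64,-68,100)"
```

```text
t 6.35 jig mm [ -68.2 -122.5  157.7] yaw 10.28 F [ 0.2  0.2 -0.6] w 0.997 g 0.0
335 x -78.7 -41.2 y [-79.  -67.  -55.7] z 0.0534 rect ((-59.895973205566406, -67.4979248046875), (37.6328125, 24.791654586791992), 0.6422794461250305)
321 x -78.0 -41.0 y [-77.3 -63.  -53.6] z 0.0544 rect ((-59.48834228515625, -65.544921875), (26.88623809814453, 37.18366241455078), 89.08226776123047)
t 6.45 jig mm [ -62.9 -120.9  157.8] yaw 10.59 F [1.1 0.9 0. ] w 0.997 g 0.0
(-64, -68, 100) -> [-0.01   -0.3525  0.3852]
```

carry_out --pt "-0.01 -0.18 0.2 -0.013 0.4" --pt "-0.01 -0.355 0.385 -0.013 0.3" --pt "-0.01 -0.355 0.5 -0.013 0.3" --pt "-0.01 -0.355 0.705 -0.013 0.3" --pt "-0.01 -0.355 0.705 -0.013 0.3"

```text
clock: 7.08
position: [0.4611, -0.4054, 0.0496]
ee_rot: [0.995, 0.097, -0.001, -0.001]
ft_force: [-0.4, 0.4, -0.3]
grip_width: 0.649
grasp_force: 0.0
```

```bash
python3 -c "
from sp import *
go(-64,-67.3,52)
c=camera('wrist');save(c,'w5.png');spacer(camera('top'))"
```

```text
t 7.08 jig mm [-63.4 -66.7  49.6] yaw 11.09 F [-0.4  0.4 -0.3] w 0.649 g 0.0
(-64, -67.3, 52) -> [-0.0039  0.0042 -0.0162]
none 1
```

View pics/w5.png

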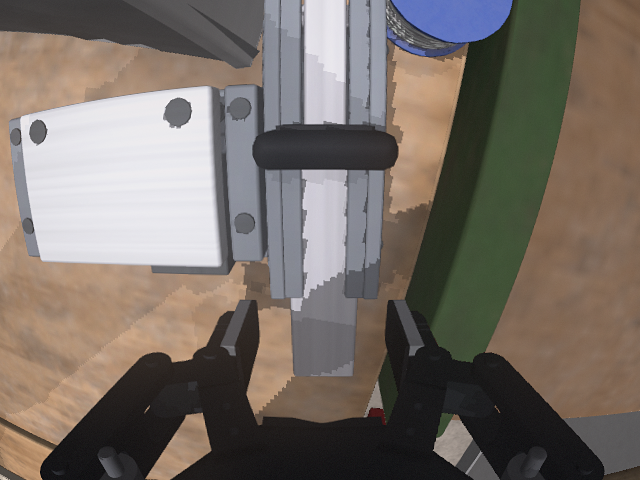

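The spacer end at (323,340) is centred between the pads, and the tab is back at rest at (325,150). Closing now.

carry_out --pt "0 0 -0.01 0 -0.6" --pt "0 0 -0.01 0 -1" --pt "0 0 -0.01 0 -1" --pt "0 0 -0.01 0 -1" --pt "0 0 -0.01 0 -1" --pt "0 0 -0.01 0 -1" --force 50

```text
clock: 7.92
position: [0.4624, -0.4067, 0.0547]
ee_rot: [0.995, 0.096, 0.001, 0.001]
ft_force: [0.2, 0.8, 5.3]
grip_width: 0.265
grasp_force: 48.9
```

```bash
python3 -c "
from sp import *
go(-64,-67.3,52)"
```

```text
t 7.92 jig mm [-62.4 -68.2  54.7] yaw 11.05 F [0.2 0.8 5.3] w 0.265 g 48.92200291156769
(-64, -67.3, 52) -> [-0.0106 -0.0059  0.0179]
```

carry_out --pt "-0.08 0 -0.005 0 -1" --pt "-0.18 0 -0.005 0 -1" --pt "-0.3 0 -0.01 0 -1" --pt "-0.42 0 -0.02 0 -1" --pt "-0.42 0 -0.1 0 -1" --pt "-0.42 0 -0.1 0 -1" --pt "-0.42 0 -0.1 0 -1"

```text
clock: 8.8
position: [0.4006, -0.4179, 0.0682]
ee_rot: [0.995, 0.097, 0.0, 0.0]
ft_force: [-0.6, 0.1, -1.0]
grip_width: 0.27
grasp_force: 49.0
```

```bash
python3 -c "
from sp import *
state()
for n in ['top','scene']: spacer(camera(n),.048,.09,(-100,-30),(-115,-42))
c=camera('wrist');save(c,'w6.png')
go(-127,17,62)"
```

```text
t 8.80 jig mm [-125.2  -67.4   68.2] yaw 11.11 F [-0.6  0.1 -1. ] w 0.27 g 48.959861397743225
411 x -111.1 -57.2 y [-78.1 -63.9 -55.2] z 0.0668 rect ((-84.0789794921875, -67.03546142578125), (53.39213943481445, 24.81043815612793), 1.4094176292419434)
300 x -114.4 -55.4 y [-74.7 -55.  -52.7] z 0.0663 rect ((-84.59961700439453, -64.35832214355469), (29.352018356323242, 58.61742401123047), 87.89322662353516)
t 8.95 jig mm [-125.6  -67.2   67.8] yaw 11.1 F [ 0.   0.3 -2. ] w 0.27 g 48.96044969558716
(-127, 17, 62) -> [-0.0083 -0.5617  0.0387]
```

View pics/w6.png

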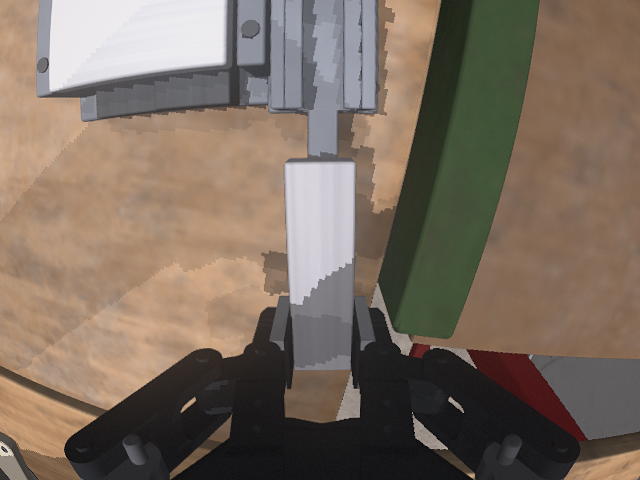

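The spacer is held straight between the pads (285–355, 160–370). I'll carry it over to the left bay.

carry_out --pt "-0.01 -0.15 0 0 -1" --pt "-0.01 -0.35 0 0 -1" --pt "-0.01 -0.563 0 0 -1" --pt "-0.01 -0.563 0.04 0 -1" --pt "-0.01 -0.563 0.04 0 -1"

```text
clock: 9.57
position: [0.3821, -0.336, 0.0617]
ee_rot: [0.995, 0.096, -0.0, -0.0]
ft_force: [0.5, -0.5, -1.0]
grip_width: 0.266
grasp_force: 49.1
```

```bash
cat > m.py <<'E'
from sp import *
state()
c=camera('top'); W=cloud(c); d=W[...,:2]-J; X=d@EX*1000; Y=d@EY*1000; Z=W[...,2]*1000
with np.errstate(invalid='ignore'): m=(X>-100)&(X<-40)&(Y>-10)&(Y<45)&(Z>50)&(Z<75)
p=np.polyfit(X[m],Z[m],1); print(m.sum(),'slope',p[0],'z at far end',np.polyval(p,X[m].max()),X[m].max()); print(cv2.minAreaRect(np.stack([X[m],Y[m]],-1).astype(np.float32)))
for n,x0,x1,y0,y1 in [('low',-36,-27,3,31),('high',-36,-27,-31,-3),('tile',-15,20,-30,30)]:
    with np.errstate(invalid='ignore'): k=(X>x0)&(X<x1)&(Y>y0)&(Y<y1)
    print(n,np.median(Z[k]))
with np.errstate(invalid='ignore'): k=(abs(Z-69)<3)&(abs(X)<40)&(abs(Y)<43)
print('tile',cv2.minAreaRect(np.stack([X[k],Y[k]],-1).astype(np.float32)))
E
python3 m.py; python3 -c "
from h import *
go(-127,17,57)"
```

```text
t 9.57 jig mm [-127.7   16.6   61.7] yaw 11.06 F [ 0.5 -0.5 -1. ] w 0.266 g 49.14589583873749
282 slope 0.02779900461137685 z at far end 60.582528918074395 -59.88655328540836
((-79.40869140625, 16.854154586791992), (39.051673889160156, 24.217702865600586), 0.048869889229536057)
low 39.01982532291302
high 47.41990797935467
tile 68.72830511490008
tile ((1.8485870361328125, -0.50457763671875), (84.67665100097656, 54.50497055053711), 89.66356658935547)
t 9.62 jig mm [-127.7   16.2   61.9] yaw 11.03 F [ 0.  -0.1 -1.6] w 0.267 g 49.146705865859985
(-127, 17, 57) -> [ 0.0045 -0.0052  0.0327]
```

carry_out --pt "0 -0.003 0.03 0 -1" --pt "0 -0.003 0.03 0 -1" --pt "0.1 -0.003 0.03 0 -1" --pt "0.2 -0.003 0.03 0 -1" --pt "0.28 -0.003 0.03 0 -1" --pt "0.34 -0.003 0.03 0 -1" --pt "0.4 -0.003 0.03 0 -1" --pt "0.4 -0.003 0.03 0 -1"

```text
clock: 10.62
position: [0.4416, -0.3234, 0.0576]
ee_rot: [0.995, 0.097, 0.0, -0.0]
ft_force: [-0.0, 0.0, -1.2]
grip_width: 0.267
grasp_force: 49.1
```

```bash
python3 m.py; python3 -c "
from h import *
go(-60,17,57)"
```

```text
t 10.62 jig mm [-66.9  17.6  57.6] yaw 11.1 F [-0.   0.  -1.2] w 0.267 g 49.147741198539734
t 10.68 jig mm [-67.5  17.5  57.5] yaw 11.07 F [-0.2 -0.1 -0.4] w 0.269 g 49.14833128452301
(-60, 17, 57) -> [0.05   0.0032 0.0031]Traceback (most recent call last):
  File "m.py", line 5, in <module>
    p=np.polyfit(X[m],Z[m],1); print(m.sum(),'slope',p[0],'z at far end',np.polyval(p,X[m].max()),X[m].max()); print(cv2.minAreaRect(np.stack([X[m],Y[m]],-1).astype(np.float32)))
    raise TypeError("expected non-empty vector for x")
TypeError: expected non-empty vector for x
```

carry_out --pt "0.015 0 0.01 0 -1" --pt "0.03 0 0.015 0 -1" --pt "0.045 0 0.015 0 -1" --pt "0.06 0 0.015 0 -1" --pt "0.07 0 0.015 0 -1" --pt "0.07 0 0.015 0 -1"

```text
clock: 11.42
position: [0.4487, -0.3222, 0.0547]
ee_rot: [0.995, 0.096, -0.002, -0.001]
ft_force: [-11.7, -0.6, 3.6]
grip_width: 0.271
grasp_force: 49.8
```

```bash
python3 -c "
from h import *
o,M=state();print(o['ft_force'][:2]@EX)"
```

```text
t 11.43 jig mm [-59.7  17.4  54.7] yaw 10.97 F [-11.7  -0.6   3.6] w 0.271 g 49.79053795337677
-11.636317334618639
```

Home against the stop (11.6 N, far end at about +8 mm). I'll ease the push and release.

carry_out --pt "-0.012 0 0 0 -1" --pt "-0.012 0 0 0 -0.4" --pt "-0.012 0 0 0 -0.2" --pt "-0.012 0 0 0 0.1" --pt "-0.012 0 0 0 0.2" --pt "-0.012 0 0 0 0.2" --force 20

```text
clock: 12.18
position: [0.4496, -0.322, 0.0554]
ee_rot: [0.995, 0.096, 0.0, 0.0]
ft_force: [0.5, -0.1, -0.4]
grip_width: 0.602
grasp_force: 0.0
```

```bash
python3 -c "
from sp import *
go(-60,17,120)
c=camera('wrist');save(c,'w7.png')"
```

```text
t 12.18 jig mm [-58.8  17.4  55.4] yaw 11.06 F [ 0.5 -0.1 -0.4] w 0.602 g 0.0
(-60, 17, 120) -> [-0.0082  0.0027 -0.4309]
```

View pics/w7.png

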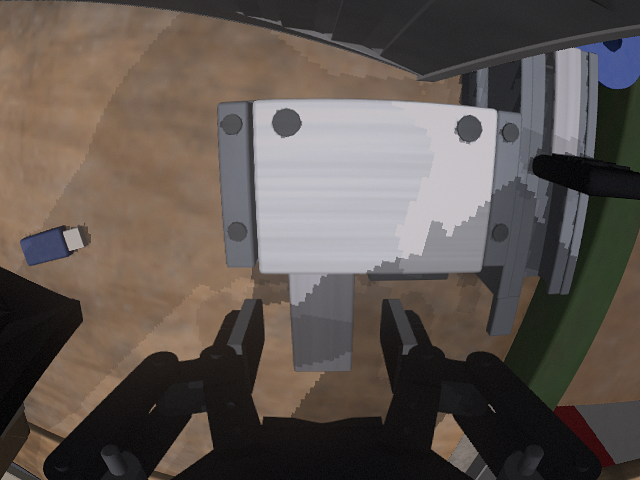

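The spacer is released, lying straight under the tile's left bay (290–353, 275–370). I'll lift and check its pose with the top camera.

carry_out --pt "0 0 -0.15 0 0.2" --pt "0 0 -0.4 0 0.2" --pt "0 0 -0.5 0 -1" --pt "0.15 0.04 -0.5 0 -1" --pt "0.31 0.08 -0.5 0 -1" --pt "0.31 0.08 -0.5 0 -1" --pt "0.31 0.08 -0.5 0 -1"

```text
clock: 13.1
position: [0.4966, -0.3249, 0.1297]
ee_rot: [0.995, 0.096, -0.001, -0.0]
ft_force: [-0.0, -0.7, -0.5]
grip_width: 0.001
grasp_force: 0.0
```

```bash
python3 -c "
from sp import *
go(-13,5,95)
for n in ['top','scene']:spacer(camera(n),.045,.06,(-5,45),(-100,-27))"
```

```text
t 13.10 jig mm [-13.2   5.6 129.7] yaw 11.04 F [-0.  -0.7 -0.5] w 0.001 g 0.0
(-13, 5, 95) -> [0.0014 0.0042 0.231 ]
none 0
508 x -75.3 -27.0 y [ 0.4 21.3 31.2] z 0.0542 rect ((-51.16094207763672, 13.875524520874023), (37.216060638427734, 48.279151916503906), 89.97232055664062)
```

carry_out --pt "0 0 0.1 0 -1" --pt "0 0 0.2 0 -1" --pt "0 0 0.24 0 -1" --pt "0 0 0.265 0 -1" --pt "0 0 0.285 0 -1" --pt "0 0 0.3 0 -1" --pt "0 0 0.3 0 -1"

```text
clock: 14.08
position: [0.4976, -0.3249, 0.0862]
ee_rot: [0.995, 0.096, 0.0, 0.0]
ft_force: [-4.9, 2.8, 7.4]
grip_width: 0.001
grasp_force: 3.8
```

```bash
python3 -c "
from sp import *
state()"
```

```text
t 14.07 jig mm [-12.3   5.4  86.2] yaw 11.06 F [-4.9  2.8  7.4] w 0.001 g 3.8330933979329984
```

carry_out --pt "0 0 0.01 0 -1" --pt "0 0 0.02 0 -1" --pt "0 0 0.02 0 -1" --pt "0 0 0.02 0 -1" --pt "0 0 0.02 0 -1"

```text
clock: 14.7
position: [0.4977, -0.325, 0.0859]
ee_rot: [0.995, 0.096, 0.0, 0.001]
ft_force: [-14.8, 8.9, 34.5]
grip_width: -0.003
grasp_force: 17.1
```

```bash
python3 -c "
from sp import *
state()
c=camera('scene');W=cloud(c); d=W[...,:2]-J; X=d@EX*1000; Y=d@EY*1000; Z=W[...,2]*1000
for n,x0,x1,y0,y1 in [('tile',-22,26,-34,34),('cheekL',-20,20,41,47),('cheekR',-20,20,-47,-41)]:
    k=(X>x0)&(X<x1)&(Y>y0)&(Y<y1)&(Z<75)&(Z>55); print(n,k.sum(),np.median(Z[k]))
spacer(c,.045,.06,(-5,45),(-100,-27)); state()
save(c,'s8.png')"
```

```text
t 14.70 jig mm [-12.2   5.3  85.9] yaw 11.04 F [-14.8   8.9  34.5] w -0.003 g 17.120408200426027
tile 428 64.77400862087961
cheekL 27 64.82677668504266
cheekR 37 64.5332397780527
511 x -76.1 -27.1 y [ 0.1 21.  30.9] z 0.0542 rect ((-51.60508728027344, 14.025005340576172), (36.27920150756836, 48.91583251953125), 89.74601745605469)
t 14.75 jig mm [-12.2   5.3  85.9] yaw 11.04 F [-14.7   8.1  34.8] w 0.002 g 17.121368993539363
```

The tile is flush and seated, but 35 N is more than needed, so I'll ease it a little.

carry_out --pt "0 0 -0.01 0 -1" --pt "0 0 -0.01 0 -1" --pt "0 0 -0.01 0 -1" --pt "0 0 -0.01 0 -1"

```text
clock: 15.25
position: [0.4976, -0.325, 0.086]
ee_rot: [0.995, 0.096, 0.0, 0.0]
ft_force: [-9.5, 5.5, 21.6]
grip_width: 0.002
grasp_force: 10.4
```

```bash
python3 -c "
from h import *
o,M=state()
if 12<o['ft_force'][2]<32 and .084<o['position'][2]<.0875: print(ticket.hand_in())"
```

```text
t 15.25 jig mm [-12.3   5.3  86. ] yaw 11.05 F [-9.5  5.5 21.6] w 0.002 g 10.43806413654238
the job is handed in; nothing more can be done
None
```

I handed the job in at 15.3 s: the ejector was pressed fully in, and the spacer is home in the low bay and released. The tile is seated flush on it, held down at about 21 N; no verdict was returned.

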